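Set up the sharpening station at the repair table

ROBOT

A 6-joint arm with a two-finger parallel gripper is mounted at the origin on the work surface. World frame = base frame: x ahead of the robot, y to its left, z up, the work surface at z = 0. Lengths are in m, angles in degrees, forces in N, time in s.
With the tool pointing down it reaches from about 0.25 to 0.725 m from the base axis. Payload 9.7 kg.
Tool frame: the origin (TCP) lies at the very end of the fingers, on their centre line; the grasp point (between the pads) lies tcp_to_grasp behind it (tcp_to_grasp is the distance from the TCP to the grasp point, in m); z points along the fingers, y is the direction in which the jaws open and shut (so a half turn about z gives the same grasp; the last joint's range is limited). The gripper opens to 85 mm and grips with 20 to 120 N. Pads are 22 mm wide; open, the fingers measure 114 mm over their backs; the gripper's body (76 mm by 85 mm) begins 54 mm behind the grasp point. The pads swing forward as they close: fully open they stand 13 mm farther back than shut.
Start: joints at [-70.245, 4.979, 10.078, 95.1, 0, 90], TCP at [0.186, -0.518, 0.231] pointing down, gripper open.
Joint ranges: [-179.16, 179.16], [-48.56, 103.87], [-65.8, 70.77], [-126.05, 130.52], [-82.76, 87.17], [-180, 180]. Speed limits (degrees/s): [127.2, 127.2, 147.25, 180, 180, 180].

INTERFACE

Orientations are given as [roll, pitch, yaw] about the fixed x, y, z axes, in that order (R = Rz(yaw) Ry(pitch) Rx(roll)).
In Python, from workcell import * gives the robot as it stands. The module is installed in compiled form; this text tells all that it offers.
- The arm moves only by the shell command python3 -m pendant 'ROWS' [FORCE]. ROWS is JSON, a list of rows, each a list of 3 entries, a list of its own where there are three numbers: the opening in per cent of the stroke, from 0 (shut) to 100 (fully open), then the shift along the world's x, y, z in mm, then the turn, a rotation vector about the world's x, y, z in degrees. A call has 1 to 20 rows; each row is the pose to reach, as a shift and turn from the pose measured when the call began; what a row does not reach only later rows make up. A row lasts 1/8 s, in which the tool goes at most 62.5 mm and 10.7 degrees, less where a joint would pass 70% of its speed; a pose out of reach is approached as far as the arm can. A call with a gripper value outside its range is refused whole. The fingers move at their own pace and stop on an object; FORCE is the grip in N (left out, the last holds). Time passes only in rows, so rows that repeat a pose let the fingers close. It gives the time, the measured TCP pose, the force and the opening at its end, in the units of the state.
- get_obs(): the state, without advancing time (a new reading comes with each control period).
- camera(name): name is "side" or "top"; returns a dict with "img" (480x640x3 uint8, red, green, blue), "fx", "fy", "cx", "cy" (pixels), "cam_to_world" (4x4, takes a point from camera to world coordinates). Camera axes: x right, y down, z forward; pixel columns grow to the right and rows downward; lengths in m; the calibration is good to about 2 mm. A picture is of the moment at which its call begins. There is no depth.
- job_done(): hands the job in, once; it reports no verdict.
Trained networks look in a picture, given as the dict that the camera call returned (one of the last four; its "shot" number tells which), for a name from the list of things; names that differ only in an ending like _2 or _b are one class to them, and where a whole thing is asked for, a point or a joint stands for the part that bears it (a point fixed in the world has none). Each returns a list of dicts, best first, with "confidence" (0 to 1); they miss things now and then, are a little off and sometimes report something else, mostly with a low value. They report only what shows in the picture. A call takes as long as a camera call. They do not tell look-alikes from the thing itself.
- regions_of(picture, label): "region" (480x640 bool, what is visible of it).
- pinpoint(picture, label): "position" ([x, y, z] in m, in world coordinates, good to about 4 mm: a listed point, or the origin of a listed thing).
The state is a dict: "time": time; "q": joint angles; "qd": joint speeds; "joint_efforts": joint torques, N m; "ee_pos": TCP position; "tcp_rot": TCP orientation; "wrist_force": force on the tool from outside, world axes, zero at the start; "torque": the same for the moment, N m; "opening": finger opening in m.
Only numpy, scipy, OpenCV 4.12 (cv2) and the standard library are available. Lean on these libraries where they do the work, as an engineer would, in place of code of your own. Each camera call takes 0.05 s, during which the arm holds its last target. There are 200 camera calls.

TASK

Set up the sharpening station: lay the big oilstone lengthways and centred on the wooden base between its two end strips, with the small white flattening stone centred on top of it, pointing the same way, and set the honing guide upright on the table just behind the base (the side away from the robot), parallel to the base, level with its middle and with a gap of about 30 mm between them. Stand the oil can upright in the middle of the left-hand of the two round white coasters and the round tin, lid up, in the middle of the right-hand one (left and right as the robot sees them, looking ahead). Leave the mug and the phone where they are.

Things in the scene. Friction and masses are not known exactly. Their poses are not given: they have to be found in the camera images.
- oilstone: loose two-tone grey (dark underside layer) sharpening stone, a block 150 x 50 x 25 mm high, about 0.45 kg, lying flat. Origin: centre of its underside; x along its 150 mm length, y across the 50 mm, z up. Either end may point either way.
- flattener: loose small white flattening stone with thin grooves across its top, a block 80 x 40 x 16 mm high, about 0.12 kg, lying flat. Origin: centre of its underside; x along its 80 mm length, y across the 40 mm, z up. Either end may point either way.
- oil_can: loose small black rectangular oil can with a paper label and a pointed red spout, standing upright: body 30 (x) x 46 (y) x 50 mm high, spout up to 72 mm, about 0.1 kg. Origin: centre of its underside; z up. Grip the body across the 30 mm; it may end at any yaw.
- tin: loose round flat aluminium tin with a lid, 57 mm in diameter at the lid, 28 mm high, about 0.11 kg, lid up. Origin: centre of its underside; z up. Round, so yaw is of no account.
- guide: loose steel honing guide: two parallel bars 60 mm long, 20 mm high, with brass rods and roller between, 28 mm wide in all, 0.12 kg, standing on its bars. Origin: centre of its underside; y along the 60 mm, x across the 28 mm, z up; either end either way. A 30 mm gap puts its origin 79 mm from the base's along the base's +x.
- base: fixed pale wooden base board, 70 (x) by 206 mm (y), top 14 mm above the table, with a dark strip 16 mm wide and 8 mm higher than the top across each end (174 mm clear between them). Origin: centre of its underside. Its +x points away from the robot (behind), within 0.2 rad; y along its length. It may be left of, between or right of the coasters.
- mat_1: one of two identical fixed round white ceramic coasters, 90 mm in diameter, 4 mm thick. Origin: centre of its underside, on the table. It may be the left-hand (greater y) or the right-hand one: compare the two.
- mat_2: the other of the two identical fixed round white ceramic coasters, 90 mm in diameter, 4 mm thick. Origin: centre of its underside. It may be the left-hand or the right-hand one.
- mug: bystander: a loose blue mug, 80 mm across and 90 mm high, to the far left of the work. Origin: centre of its underside. Leave it.
- phone: bystander: a loose phone lying flat, 150 x 72 x 9 mm, to the far right of the work. Origin: centre of its underside. Leave it. (A low clear fixed organiser tray and two card tents also stand at the far edge of the table beyond x = 0.78 m.)
There are look-alikes about, which are no part of the job. What is meant by the tin is not turquoise, and is the smaller of those in its own colour.

How it is judged (in metres and radians):
At the end, for the whole second after the job is handed in: Oilstone on base (10 mm across, 14 along, 0.15 rad); flattener on oilstone (10, 14 mm, 0.2 rad); can on left coaster, tin on right coaster (14 mm off centre); guide on the table behind the base (gap 15 to 45 mm, 15 mm off its middle, 0.25 rad). All upright within 0.1 rad, at rest (x of oilstone in the frame of base between -0.01 and 0.01 m and y of oilstone in the frame of base between -0.014 and 0.014 m and z of oilstone in the frame of base between 0.01 and 0.018 m and angle between the x axis of oilstone and the y axis of base, either way round below 0.15 rad and x of flattener in the frame of oilstone between -0.014 and 0.014 m and y of flattener in the frame of oilstone between -0.01 and 0.01 m and z of flattener in the frame of oilstone between 0.021 and 0.029 m and angle between the x axis of flattener and the x axis of oilstone, either way round below 0.2 rad and ((y of mat_1 in the frame of mat_2 above 0 m and horizontal distance between oil_can and mat_1 below 0.014 m and z of oil_can in the frame of mat_1 between 0.001 and 0.008 m and horizontal distance between tin and mat_2 below 0.014 m and z of tin in the frame of mat_2 between 0.001 and 0.008 m) or (y of mat_2 in the frame of mat_1 above 0 m and horizontal distance between oil_can and mat_2 below 0.014 m and z of oil_can in the frame of mat_2 between 0.001 and 0.008 m and horizontal distance between tin and mat_1 below 0.014 m and z of tin in the frame of mat_1 between 0.001 and 0.008 m)) and x of guide in the frame of base between 0.064 and 0.094 m and y of guide in the frame of base between -0.015 and 0.015 m and z of guide in the frame of base between -0.004 and 0.004 m and angle between the y axis of guide and the y axis of base, either way round below 0.25 rad and angle between each of oilstone, flattener, oil_can, tin, guide's own z axis and vertical below 0.1 rad and linear speed of each of oilstone, flattener, oil_can, tin, guide below 0.02 m/s); the robot touches nothing.
It fails at once if the mug or the phone was disturbed (moved more than 30 mm) (distance of any of mug, phone from where it was at the start of the episode above 0.03 m).
It also fails if it takes over 131 s, if anything falls off the work surface, if the arm or the gripper's body presses on something with over 40 N, if the wrist force passes 120 N, or if a joint passes its speed limit or range.

## Working session

There is one attempt and no reset: what is moved stays moved. The work goes in short steps, Python scripts to look and compute and a shell command to move; the robot and the scene stay as the last step left them, time stands still between calls to the robot, and variables do not carry over. Pictures are saved under pics/ and viewed, about 12 in all and at most 16, crops included, and the job is handed in when it is done.

```bash
mkdir -p pics; ls
cat > h.py <<'E'
from workcell import *
import numpy as np, cv2
def save(c,n): cv2.imwrite('pics/'+n,cv2.cvtColor(c['img'],cv2.COLOR_RGB2BGR))
def ray(c,u,v,z):
    T=np.array(c['cam_to_world']); d=T[:3,:3]@np.array([(u-c['cx'])/c['fx'],(v-c['cy'])/c['fy'],1.]); o=T[:3,3]
    return o+d*(z-o[2])/d[2]
def rect(c,mask,z):
    """min area rect of mask projected on plane z: centre, sizes, yaw of long side (deg)"""
    m=mask.astype(np.uint8); cs,_=cv2.findContours(m,0,2); k=max(cs,key=cv2.contourArea)[:,0,:]
    P=np.array([ray(c,u,v,z)[:2] for u,v in k])
    (x,y),(w,h),a=cv2.minAreaRect((P*1000).astype(np.float32))
    if h>w: w,h,a=h,w,a+90
    return round(x),round(y),round(w),round(h),round((a+90)%180-90,1)
E
python3 - <<'E'
from h import *
o=get_obs(); print(o)
t=camera('top'); s=camera('side')
save(t,'t0.png'); save(s,'s0.png')
for c in (t,s): print(np.round(c['cam_to_world'],3).tolist(),c['fx'],c['cx'],c['cy'])
for n in 'oilstone flattener oil_can tin guide base mat_1 mug phone'.split():
    for nm,c in (('top',t),('side',s)):
        print(n,nm,[(np.round(d['position'],3).tolist(),round(d['confidence'],2)) for d in pinpoint(c,n)])
E
```

```text
pics
{'time': 0.0, 'q': array([-7.02455304e+01,  5.01277157e+00,  1.00328371e+01,  9.50992689e+01,
       -3.37494574e-04,  9.00021953e+01]), 'qd': array([-0.06459143, -0.00670237,  0.06838949,  0.05040859,  0.1058996 ,
       -0.05792523]), 'joint_efforts': array([-2.02136757e-04, -5.20393610e+01,  4.64799356e+01,  1.66670285e-02,
        1.72499158e-04, -1.44438616e-05]), 'ee_pos': array([ 0.18581357, -0.5174117 ,  0.23055255]), 'tcp_rot': array([-1.79920797e+02,  3.40528939e-04,  1.97522748e+01]), 'wrist_force': array([-1.18469679, -0.95966825, -0.10886996]), 'torque': array([ 0.00060904,  0.05791067, -0.00335457]), 'opening': 0.08548436129536122}
[[-0.014, -0.987, 0.159, 0.298], [-1.0, 0.014, 0.004, 0.005], [-0.006, -0.159, -0.987, 1.561], [0.0, 0.0, 0.0, 1.0]] 607.2501686886644 317.6516695418193 240.49595715096012
[[-0.899, -0.322, 0.297, -0.015], [-0.438, 0.653, -0.618, 1.151], [0.005, -0.685, -0.728, 1.376], [0.0, 0.0, 0.0, 1.0]] 596.5360701014573 320.9574885979924 250.0894376618776
oilstone top [([0.421, 0.518, 0.001], 0.69), ([0.649, -0.01, 0.001], 0.57)]
oilstone side [([0.
[... 398 characters left out ...]
 0.144, 0.005], 0.85), ([0.724, 0.144, -0.001], 0.83), ([0.596, -0.292, -0.002], 0.68), ([0.432, 0.008, -0.003], 0.6), ([0.719, 0.248, -0.005], 0.54)]
guide top [([0.596, -0.289, 0.001], 0.53)]
guide side [([0.599, -0.292, -0.004], 0.66), ([0.423, 0.515, 0.001], 0.27)]
base top [([0.421, 0.262, 0.002], 0.67)]
base side [([0.428, 0.263, 0.001], 0.75)]
mat_1 top [([0.442, -0.252, 0.003], 0.84), ([0.434, 0.012, 0.002], 0.58)]
mat_1 side [([0.437, 0.005, -0.004], 0.75), ([0.444, -0.249, 0.008], 0.74)]
mug top [([0.421, 0.514, 0.002], 0.66), ([0.422, 0.264, 0.002], 0.24)]
mug side [([0.425, 0.519, -0.0], 0.9)]
phone top [([0.387, -0.542, 0.002], 0.69)]
phone side [([0.386, -0.536, -0.001], 0.63)]
```

View pics/t0.png

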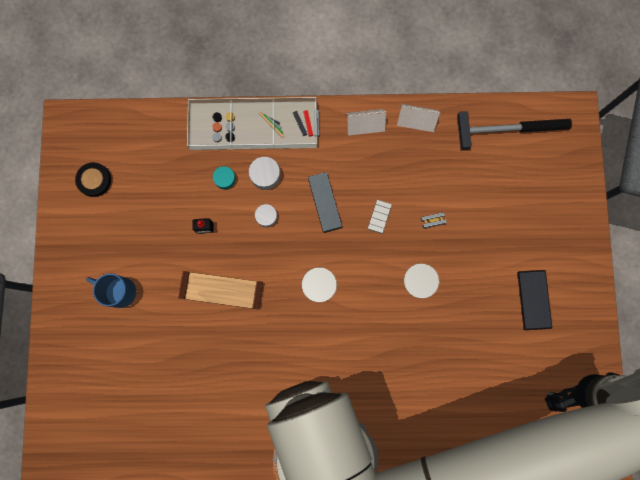

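Run:
```python
from h import *
t=camera('top');s=camera('side')
H=dict(oilstone=.025,flattener=.016,oil_can=.05,tin=.028,guide=.02,base=.02,mat_1=.004)
for n,z in H.items():
    for nm,c in (('t',t),('s',s)):
        for d in regions_of(c,n):
            if d['region'].sum()<50: continue
            m=d['region']; mean=c['img'][m].mean(0).round().tolist()
            vs,us=np.nonzero(m)
            print(n,nm,round(d['confidence'],2),rect(c,m,z),'px',round(us.mean()),round(vs.mean()),mean)
```

```text
oilstone t 0.74 (606, -148, 82, 40, -19.8) px 379 217 [190.0, 186.0, 177.0]
oilstone t 0.72 (647, -7, 152, 51, 14.6) px 324 202 [101.0, 107.0, 110.0]
oilstone s 0.95 (641, 6, 158, 76, 14.1) px 291 240 [98.0, 94.0, 97.0]
flattener t 0.71 (607, -149, 86, 42, -19.6) px 379 216 [185.0, 179.0, 169.0]
flattener t 0.61 (440, -250, 87, 86, 43.5) px 421 281 [203.0, 197.0, 187.0]
flattener s 0.52 (605, -140, 99, 56, -20.9) px 322 217 [164.0, 148.0, 141.0]
oil_can t 0.78 (584, 302, 48, 34, -89.2) px 203 226 [50.0, 27.0, 27.0]
oil_can s 0.66 (578, 324, 80, 44, -60.3) px 257 314 [72.0, 41.0, 34.0]
tin t 0.98 (613, 145, 58, 54, 26.1) px 265 215 [195.0, 191.0, 189.0]
tin t 0.77 (724, 149, 89, 78, -0.2) px 264 173 [178.0, 174.0, 172.0]
tin t 0.59 (714, 255, 61, 55, 26.1) px 223 178 [46.0, 139.0, 134.0]
tin s 0.93 (724, 155, 108, 79, -59.8) px 244 262 [158.0, 150.0, 155.0]
tin s 0.77 (710, 265, 74, 55, -57.3) px 228 288 [25.0, 122.0, 121.0]
tin s 0.72 (609, 157, 72, 54, -61.7) px 277 275 [160.0, 150.0, 153.0]
guide t 0.84 (596, -287, 60, 31, -78.6) px 433 220 [134.0, 123.0, 106.0]
guide t 0.23 (428, 540, 130, 80, 79.9) px 113 290 [38.0, 57.0, 78.0]
base t 0.93 (423, 259, 210, 70, 81.3) px 221 290 [179.0, 135.0, 92.0]
base s 0.72 (419, 267, 217, 78, 80.5) px 317 328 [171.0, 125.0, 86.0]
mat_1 t 0.83 (436, 10, 87, 87, -0.8) px 319 284 [215.0, 210.0, 200.0]
mat_1 t 0.79 (440, -252, 88, 87, 89.2) px 421 281 [203.0, 197.0, 187.0]
mat_1 s 0.64 (434, 14, 87, 84, -65.0) px 350 268 [194.0, 184.0, 180.0]
```

View pics/s0.png

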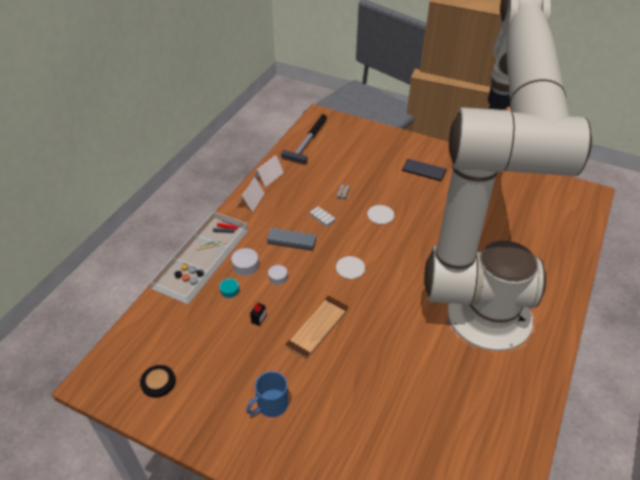

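The two pictures agree with the detections. In the top view:
- Oilstone at px (324,202), flattener (379,217), can (203,226) and guide (433,220).
- Small plain tin at (265,215). The larger one at (264,173) and the turquoise one at (223,178) are decoys.
- Base at (221,290), left of both coasters at (319,284) and (421,281).

I'll start with the oilstone.

```bash
python3 -c "
import workcell as w
print([n for n in dir(w) if n[0]!='_'], getattr(w,'tcp_to_grasp',None))"
python3 -m pendant '[[100,[60,60,0],[0,0,0]],[100,[110,110,-20],[0,0,-5]],[100,[150,160,-40],[0,0,-5]],[100,[190,210,-50],[0,0,-5]],[100,[230,255,-60],[0,0,-5]],[100,[275,305,-80],[0,0,-5]],[100,[320,350,-100],[0,0,-5]],[100,[360,400,-120],[0,0,-5]],[100,[400,445,-130],[0,0,-5]],[100,[440,490,-140],[0,0,-5]],[100,[461,509,-140],[0,0,-5]],[100,[461,509,-140],[0,0,-5]],[100,[461,509,-140],[0,0,-5]],[100,[461,509,-140],[0,0,-5]],[100,[461,509,-140],[0,0,-5]]]' 60
```

```text
['PlanningError', 'camera', 'get_obs', 'job_done', 'pinpoint', 'regions_of', 'tcp_to_grasp'] 0.0187
time: 3.68
ee_pos: [0.6465, -0.0099, 0.0921]
tcp_rot: [180.0, -0.0, 14.7]
wrist_force: [-0.5, -1.0, -1.2]
opening: 0.0856
```

```bash
python3 -m pendant '[[100,[0,2,-40],[0,0,0]],[100,[0,2,-70],[0,0,0]],[100,[0,2,-84],[0,0,0]],[100,[0,2,-88],[0,0,0]],[100,[0,2,-88],[0,0,0]],[0,[0,2,-88],[0,0,0]],[0,[0,2,-88],[0,0,0]],[0,[0,2,-88],[0,0,0]],[0,[0,2,-88],[0,0,0]],[0,[0,2,-88],[0,0,0]],[0,[0,2,-88],[0,0,0]],[0,[0,2,-88],[0,0,0]],[0,[0,2,-70],[0,0,0]],[0,[0,2,-30],[0,0,0]],[0,[0,2,10],[0,0,0]],[0,[0,2,10],[0,0,0]]]' 60
```

```text
time: 5.68
ee_pos: [0.6482, -0.0079, 0.1065]
tcp_rot: [179.9, -0.4, 14.7]
wrist_force: [0.3, 0.2, -3.1]
opening: 0.0486
```

```bash
python3 -m pendant '[[0,[-30,36,0],[0,0,10]],[0,[-60,72,0],[0,0,20]],[0,[-95,112,0],[0,0,30]],[0,[-130,153,0],[0,0,40]],[0,[-165,195,0],[0,0,50]],[0,[-200,238,-20],[0,0,60]],[0,[-226,269,-30],[0,0,66.6]],[0,[-226,269,-30],[0,0,66.6]],[0,[-226,269,-30],[0,0,66.6]],[0,[-226,269,-30],[0,0,66.6]],[0,[-226,269,-30],[0,0,66.6]]]'
python3 - <<'E'
from h import *
c=camera('top'); save(c,'t1.png'); cv2.imwrite('pics/t1c.png',cv2.resize(cv2.cvtColor(c['img'][240:340,150:290],cv2.COLOR_RGB2BGR),None,fx=5,fy=5))
E
```

```text
time: 7.05
ee_pos: [0.4228, 0.2605, 0.0766]
tcp_rot: [179.9, -0.4, 81.2]
wrist_force: [0.8, -0.2, -2.9]
opening: 0.0485
```

View pics/t1c.png

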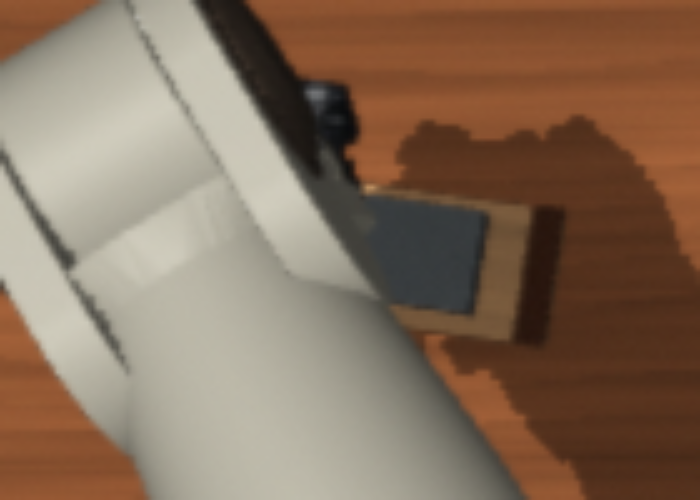

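The crop shows the stone over the base: its right end is at px (246,292) and the strip's inner edge at (254,295). I'll check both in mm.

```bash
python3 - <<'E'
from h import *
c=camera('top'); a=np.radians(-8.7); R=np.array([[np.cos(a),np.sin(a)],[-np.sin(a),np.cos(a)]]);b=np.array([.422,.261])
for u,v,z in ((487,212,.0975),(473,314,.0975),(532,206,.022),(516,340,.022)):
    p=ray(c,150+(u-2)/5,240+(v-2)/5,z)[:2]; print((R@(p-b)*1000).round(1))
E
python3 -m pendant '[[0,[0,0,-35],[0,0,0]],[0,[0,0,-53],[0,0,0]],[0,[0,0,-57],[0,0,0]],[0,[0,0,-57],[0,0,0]],[0,[0,0,-57],[0,0,0]]]'
```

```text
[ 24.1 -75. ]
[-25.3 -76. ]
[ 35.8 -87.1]
[-32.3 -89.5]
time: 7.78
ee_pos: [0.4231, 0.261, 0.0203]
tcp_rot: [179.8, -0.4, 81.2]
wrist_force: [1.0, -0.2, -4.2]
opening: 0.0488
```

```bash
python3 -m pendant '[[0,[0,0,-2],[0,0,0]],[0,[0,0,-2],[0,0,0]],[0,[0,0,-2],[0,0,0]],[75,[0,0,-2],[0,0,0]],[75,[0,0,-2],[0,0,0]],[75,[0,0,-2],[0,0,0]],[75,[0,0,30],[0,0,0]],[75,[0,0,80],[0,0,0]],[75,[0,0,80],[0,0,0]]]'
```

```text
time: 8.9
ee_pos: [0.4249, 0.2621, 0.1042]
tcp_rot: [179.6, -0.7, 81.2]
wrist_force: [1.0, -0.2, -0.9]
opening: 0.0639
```

```bash
python3 -m pendant '[[75,[18,-40,0],[0,0,-10]],[75,[36,-82,0],[0,0,-20]],[75,[54,-124,0],[0,0,-30]],[75,[72,-165,0],[0,0,-40]],[75,[90,-206,0],[0,0,-50]],[75,[109,-247,0],[0,0,-60]],[75,[128,-288,0],[0,0,-70]],[75,[146,-330,0],[0,0,-80]],[75,[165,-372,0],[0,0,-90]],[75,[183,-413,-20],[0,0,-100.9]],[75,[183,-413,-50],[0,0,-100.9]],[75,[183,-413,-50],[0,0,-100.9]],[75,[183,-413,-50],[0,0,-100.9]],[75,[183,-413,-50],[0,0,-100.9]]]'
```

```text
time: 10.65
ee_pos: [0.6004, -0.1775, 0.0557]
tcp_rot: [-179.3, -0.8, -16.8]
wrist_force: [0.6, -0.5, -0.1]
opening: 0.0639
```

```bash
python3 -m pendant '[[75,[5,15,0],[0,0,-2]],[75,[8,26,0],[0.7,0.8,-2.9]],[75,[8,26,0],[0.7,0.8,-2.9]],[75,[8,26,0],[0.7,0.8,-2.9]]]'
```

```text
time: 11.15
ee_pos: [0.6011, -0.1749, 0.0556]
tcp_rot: [-177.8, 0.2, -17.2]
wrist_force: [0.1, -0.3, -0.7]
opening: 0.064
```

```bash
python3 -c "
from h import *
o=get_obs();print(o['q'].round(1),o['qd'].round(1),o['ee_pos'].round(4),o['tcp_rot'].round(1),o['wrist_force'])
c=camera('side');save(c,'s1.png')"
```

```text
[-17.2  15.7   2.9  77.5   2.2 179.9] [ 0.  -0.2 -0.3 -0.1  0.  -0. ] [ 0.6011 -0.1749  0.0556] [-177.8    0.2  -17.2] [ 0.05761827 -0.33572056 -0.65007212]
```

View pics/s1.png

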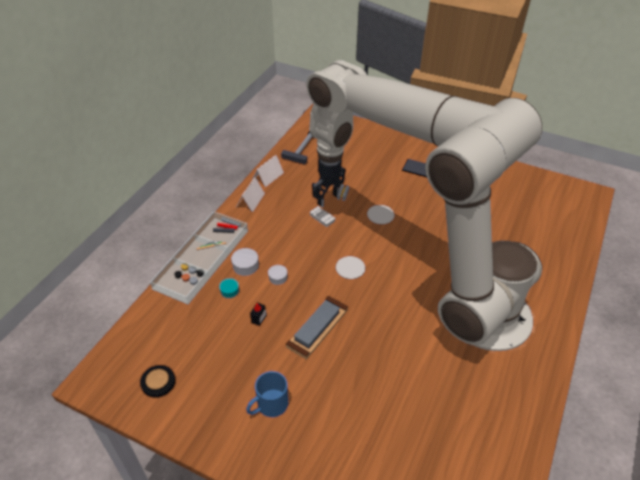

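The stone lies well on the base. Joint 6 has reached its limit at 180° (yaw = q1 − q6 + 180), so I'll turn the tool half a turn the other way.

```bash
python3 -m pendant '[[75,[7,24,20],[0,0,10.5]],[75,[7,24,20],[0,0,21]],[75,[7,24,20],[0,0,31.5]],[75,[7,24,20],[0,0,42]],[75,[7,24,20],[0,0,52.5]],[75,[7,24,20],[0,0,63]],[75,[7,24,20],[0,0,73.5]],[75,[7,24,20],[0,0,84]],[75,[7,24,20],[0,0,94.5]],[75,[7,24,20],[0,0,105]],[75,[7,24,20],[0,0,115.5]],[75,[7,24,20],[0,0,126]],[75,[7,24,20],[0,0,136.5]],[75,[7,24,20],[0,0,147]],[75,[7,24,20],[0,0,157.5]],[75,[7,24,20],[0,0,168]],[75,[7,24,20],[0,0,177.5]],[75,[7,24,20],[0,0,177.5]],[75,[7,24,20],[0,0,177.5]]]'
```

```text
time: 13.58
ee_pos: [0.608, -0.151, 0.0756]
tcp_rot: [-177.8, 0.2, 160.1]
wrist_force: [0.0, -0.0, -0.5]
opening: 0.0641
```

```bash
python3 -m pendant '[[75,[0,0,-40],[2.1,-0.6,0]],[75,[0,0,-66],[2.1,-0.6,0]],[75,[0,0,-73.5],[2.1,-0.6,0]],[75,[0,0,-73.5],[2.1,-0.6,0]],[0,[0,0,-73.5],[2.1,-0.6,0]],[0,[0,0,-73.5],[2.1,-0.6,0]],[0,[0,0,-73.5],[2.1,-0.6,0]],[0,[0,0,-73.5],[2.1,-0.6,0]],[0,[0,0,-73.5],[2.1,-0.6,0]],[0,[0,0,-73.5],[2.1,-0.6,0]],[0,[0,0,-50],[2.1,-0.6,0]],[0,[0,0,0],[2.1,-0.6,0]],[0,[0,0,30],[2.1,-0.6,0]],[0,[0,0,30],[2.1,-0.6,0]],[0,[0,0,30],[2.1,-0.6,0]]]' 40
```

```text
time: 15.45
ee_pos: [0.6076, -0.1508, 0.1045]
tcp_rot: [-180.0, 0.0, 160.1]
wrist_force: [0.9, 0.1, -1.7]
opening: 0.0386
```

Run:
```python
from h import *
t=camera('top');s=camera('side')
for nm,c in (('t',t),('s',s)):
    for d in regions_of(c,'oilstone'): print(nm,round(d['confidence'],2),rect(c,d['region'],.039))
    for d in pinpoint(c,'oilstone'): print(np.round(d['position'],3),d['confidence'])
    for d in regions_of(c,'base'): print('base',nm,round(d['confidence'],2),rect(c,d['region'],.014))
cv2.imwrite('pics/g2.png',np.hstack([cv2.resize(cv2.cvtColor(c['img'][v:v+90,u:u+80],cv2.COLOR_RGB2BGR),None,fx=5,fy=5) for c,u,v in ((t,190,250),(s,290,150))]))
```

```text
t 0.97 (422, 262, 152, 51, 80.8)
[0.424 0.261 0.015] 0.72
[0.423 0.261 0.001] 0.64
base t 0.57 (423, 261, 208, 71, 80.9)
base t 0.17 (424, 267, 159, 55, 81.8)
s 0.91 (419, 275, 163, 59, 81.5)
[0.421 0.257 0.011] 0.78
base s 0.75 (423, 263, 215, 73, 81.3)
```

View pics/g2.png

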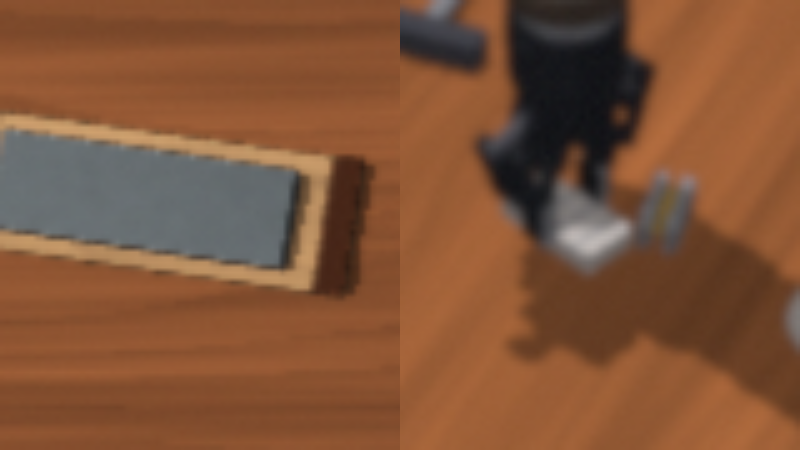

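The stone is centred on the base (measured 422,262 at 80.8°) and the flattener is held level. Next I'll carry it over.

```bash
python3 -m pendant '[[0,[-20,45,0],[0,0,-9]],[0,[-40,90,0],[0,0,-18]],[0,[-60,135,0],[0,0,-27]],[0,[-80,180,0],[0,0,-36]],[0,[-100,225,0],[0,0,-45]],[0,[-120,270,0],[0,0,-54]],[0,[-140,312,0],[0,0,-63]],[0,[-160,356,0],[0,0,-72]],[0,[-185,412,0],[0,0,-79.1]],[0,[-185,412,-30],[0,0,-79.1]],[0,[-185,412,-52],[0,0,-79.1]],[0,[-185,412,-52],[0,0,-79.1]],[0,[-185,412,-52],[0,0,-79.1]],[0,[-185,412,-52],[0,0,-79.1]]]'
```

```text
time: 17.6
ee_pos: [0.4236, 0.2613, 0.0543]
tcp_rot: [180.0, -0.0, 81.0]
wrist_force: [0.1, 0.0, -0.5]
opening: 0.0389
```

```bash
python3 -m pendant '[[0,[0,0,-7],[0,0,0]],[0,[0,0,-12.5],[0,0,0]],[0,[0,0,-12.5],[0,0,0]],[0,[0,0,-12.5],[0,0,0]],[0,[0,0,-12.5],[0,0,0]],[70,[0,0,-12.5],[0,0,0]],[70,[0,0,-12.5],[0,0,0]],[70,[0,0,-12.5],[0,0,0]],[70,[0,0,20],[0,0,0]],[70,[0,0,60],[0,0,0]],[70,[0,0,60],[0,0,0]],[70,[0,0,60],[0,0,0]]]'
```

```text
time: 19.1
ee_pos: [0.4234, 0.2612, 0.1137]
tcp_rot: [180.0, 0.0, 81.0]
wrist_force: [-0.5, 0.1, -0.7]
opening: 0.0597
```

```bash
python3 -m pendant '[[60,[16,-50,0],[0,0,2]],[60,[32,-100,0],[0,0,4]],[60,[48,-150,0],[0,0,6]],[60,[64,-200,0],[0,0,8]],[60,[80,-250,0],[0,0,10]],[60,[96,-300,0],[0,0,12]],[60,[112,-350,0],[0,0,14]],[60,[128,-400,0],[0,0,16]],[60,[144,-450,0],[0,0,18]],[60,[160,-500,0],[0,0,20.4]],[60,[174,-550,-20],[0,0,20.4]],[60,[174,-550,-50],[0,0,20.4]],[60,[174,-550,-50],[0,0,20.4]],[60,[174,-550,-50],[0,0,20.4]],[60,[174,-550,-50],[0,0,20.4]]]'
```

```text
time: 20.98
ee_pos: [0.5981, -0.2884, 0.0654]
tcp_rot: [179.9, 0.1, 101.4]
wrist_force: [0.0, -0.3, 1.5]
opening: 0.0513
```

Run:
```python
from h import *
t=camera('top');s=camera('side')
for nm,c in (('t',t),('s',s)):
    for d in regions_of(c,'flattener'): print(nm,round(d['confidence'],2),rect(c,d['region'],.055))
cv2.imwrite('pics/g3.png',np.hstack([cv2.resize(cv2.cvtColor(c['img'][v:v+90,u:u+80],cv2.COLOR_RGB2BGR),None,fx=5,fy=5) for c,u,v in ((t,180,250),(s,300,140))]))
```

```text
t 0.84 (423, 262, 82, 40, 81.5)
s 0.62 (421, 268, 90, 48, 82.8)
```

View pics/g3.png

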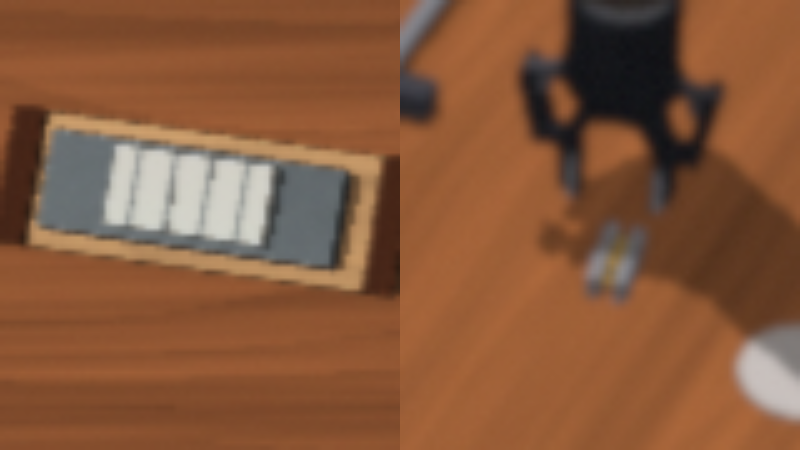

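The flattener is centred on the stone, and the jaws straddle the guide. I'll grasp it now.

```bash
python3 -m pendant '[[60,[0,0,-40],[0,0,0]],[60,[0,0,-57],[0,0,0]],[60,[0,0,-62],[0,0,0]],[60,[0,0,-62],[0,0,0]],[0,[0,0,-62],[0,0,0]],[0,[0,0,-62],[0,0,0]],[0,[0,0,-62],[0,0,0]],[0,[0,0,-62],[0,0,0]],[0,[0,0,-62],[0,0,0]],[0,[0,0,-62],[0,0,0]],[0,[0,0,-30],[0,0,0]],[0,[0,0,20],[0,0,0]],[0,[0,0,60],[0,0,0]],[0,[0,0,60],[0,0,0]],[0,[0,0,60],[0,0,0]]]' 40
```

```text
time: 23.05
ee_pos: [0.5975, -0.2885, 0.1238]
tcp_rot: [180.0, 0.0, 101.4]
wrist_force: [-0.5, 0.4, -2.4]
opening: 0.027
```

```bash
python3 -m pendant '[[0,[-9,50,0],[0,0,-2]],[0,[-18,100,0],[0,0,-4]],[0,[-27,150,0],[0,0,-6]],[0,[-36,200,0],[0,0,-8]],[0,[-45,250,0],[0,0,-10]],[0,[-54,300,0],[0,0,-12]],[0,[-63,350,0],[0,0,-14]],[0,[-72,400,0],[0,0,-16]],[0,[-81,450,0],[0,0,-18]],[0,[-90,500,0],[0,0,-20.2]],[0,[-96.5,537.5,-10],[0,0,-20.2]],[0,[-96.5,537.5,-50],[0,0,-20.2]],[0,[-96.5,537.5,-80],[0,0,-20.2]],[0,[-96.5,537.5,-80],[0,0,-20.2]],[0,[-96.5,537.5,-80],[0,0,-20.2]],[0,[-96.5,537.5,-80],[0,0,-20.2]]]'
```

```text
time: 25.05
ee_pos: [0.5018, 0.2492, 0.0452]
tcp_rot: [179.9, -0.0, 81.2]
wrist_force: [0.2, -0.6, -0.5]
opening: 0.0272
```

```bash
python3 -m pendant '[[0,[0,0,-25],[0,0,0]],[0,[0,0,-38],[0,0,0]],[0,[0,0,-41],[0,0,0]],[0,[0,0,-41],[0,0,0]],[0,[0,0,-41],[0,0,0]],[45,[0,0,-41],[0,0,0]],[45,[0,0,-41],[0,0,0]],[45,[0,0,-41],[0,0,0]],[45,[0,0,0],[0,0,0]],[45,[0,0,50],[0,0,0]],[45,[0,0,75],[0,0,0]],[45,[0,0,75],[0,0,0]]]'
```

```text
time: 26.55
ee_pos: [0.5029, 0.2497, 0.1226]
tcp_rot: [179.7, -0.2, 81.2]
wrist_force: [0.4, -0.1, -0.1]
opening: 0.0383
```

Run:
```python
from h import *
t=cv2.imread('pics/t0.png');s=cv2.imread('pics/s0.png')
c=camera('top')
d=cv2.imread('pics/t0.png')
cv2.imwrite('pics/g4.png',np.hstack([cv2.resize(a[v:v+40,u:u+40],None,fx=10,fy=10) for a,u,v in ((t,183,206),(s,238,294))]))
for z in (0,.05):
  p=np.array([.586,.303,z]); T=np.linalg.inv(c['cam_to_world'])
  for dx in (-.015,.015):
    for dy in (-.023,.023):
      q=T[:3,:3]@(p+[dx,dy,0])+T[:3,3]; print(z,dx,dy,(10*(q[0]/q[2]*c['fx']+c['cx']-183)).round(),(10*(q[1]/q[2]*c['fy']+c['cy']-206)).round())
```

```text
0 -0.015 -0.023 317.0 277.0
0 -0.015 0.023 141.0 280.0
0 0.015 -0.023 319.0 164.0
0 0.015 0.023 143.0 167.0
0.05 -0.015 -0.023 283.0 244.0
0.05 -0.015 0.023 101.0 246.0
0.05 0.015 -0.023 284.0 127.0
0.05 0.015 0.023 103.0 130.0
```

View pics/g4.png

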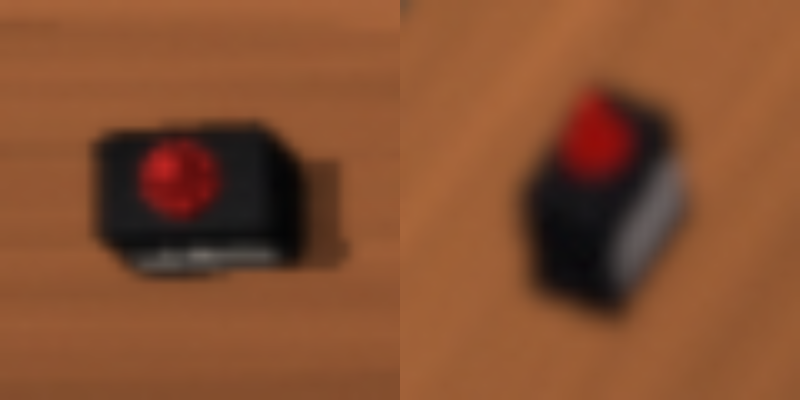

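```bash
python3 -m pendant '[[75,[40,25,0],[0,0,5]],[75,[83,53,-5],[0,0,9]],[75,[83,53,-15],[0,0,9]],[75,[83,53,-15],[0,0,9]],[75,[83,53,-15],[0,0,9]]]'
```

```text
time: 27.22
ee_pos: [0.5844, 0.3018, 0.106]
tcp_rot: [179.8, -0.1, 90.2]
wrist_force: [0.1, -0.6, 0.2]
opening: 0.0641
```

The crop matches the predicted outline. The can is turned about 3° and sits about 2 mm further in +y.

```bash
python3 -m pendant '[[75,[1.5,3.5,-20],[0,0,3]],[75,[1.5,3.5,-60],[0,0,3]],[75,[1.5,3.5,-88],[0,0,3]],[75,[1.5,3.5,-92],[0,0,3]],[75,[1.5,3.5,-92],[0,0,3]],[0,[1.5,3.5,-92],[0,0,3]],[0,[1.5,3.5,-92],[0,0,3]],[0,[1.5,3.5,-92],[0,0,3]],[0,[1.5,3.5,-92],[0,0,3]],[0,[1.5,3.5,-92],[0,0,3]],[0,[1.5,3.5,-92],[0,0,3]],[0,[1.5,3.5,-92],[0,0,3]],[0,[1.5,3.5,-60],[0,0,3]],[0,[1.5,3.5,-10],[0,0,3]],[0,[1.5,3.5,20],[0,0,3]],[0,[1.5,3.5,20],[0,0,3]],[0,[1.5,3.5,20],[0,0,3]]]' 30
```

```text
time: 29.35
ee_pos: [0.5856, 0.3052, 0.1247]
tcp_rot: [179.9, -0.0, 93.2]
wrist_force: [-0.3, -0.9, -1.1]
opening: 0.0297
```

```bash
python3 -m pendant '[[0,[-25,-49,0],[0,0,0]],[0,[-50,-98,0],[0,0,0]],[0,[-75,-148,0],[0,0,0]],[0,[-100,-197,0],[0,0,0]],[0,[-125,-247,0],[0,0,0]],[0,[-149.5,-296,0],[0,0,0]],[0,[-149.5,-296,-40],[0,0,0]],[0,[-149.5,-296,-80],[0,0,0]],[0,[-149.5,-296,-80],[0,0,0]],[0,[-149.5,-296,-80],[0,0,0]],[0,[-149.5,-296,-80],[0,0,0]]]'
```

```text
time: 30.72
ee_pos: [0.437, 0.0094, 0.0461]
tcp_rot: [179.8, -0.0, 93.2]
wrist_force: [-0.6, -0.2, -0.5]
opening: 0.0297
```

Run:
```python
from h import *
c=camera('side')
cv2.imwrite('pics/g5.png',cv2.resize(cv2.cvtColor(c['img'][200:350,260:400],cv2.COLOR_RGB2BGR),None,fx=4,fy=4))
t=camera('top')
for nm,z in (('guide',.02),('base',.014)):
    for d in regions_of(t,nm): print(nm,round(d['confidence'],2),rect(t,d['region'],z))
```

```text
guide 0.52 (502, 250, 63, 33, 81.0)
base 0.62 (423, 261, 211, 75, 81.1)
```

View pics/g5.png

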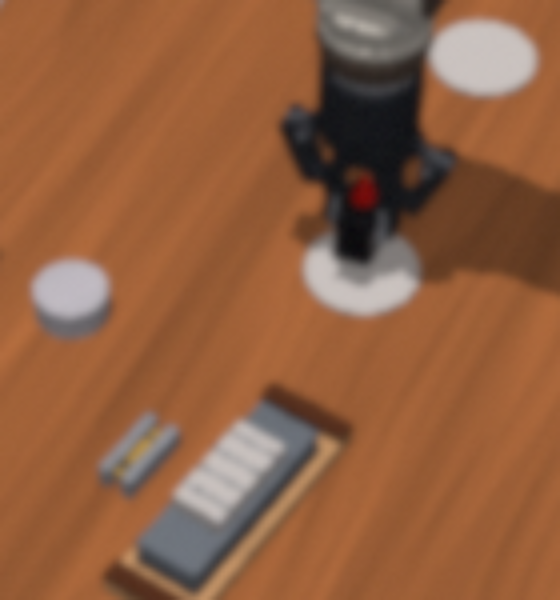

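The guide reads (502,250) at 81°, which is on target. The can hangs upright over the left coaster, so I'll lower it.

```bash
python3 -m pendant '[[0,[0,0,-15],[0,0,0]],[0,[0,0,-24],[0,0,0]],[0,[0,0,-27],[0,0,0]],[0,[0,0,-27],[0,0,0]],[0,[0,0,-27.5],[0,0,0]],[75,[0,0,-27.5],[0,0,0]],[75,[0,0,-27.5],[0,0,0]],[75,[0,0,-27.5],[0,0,0]],[75,[0,0,-27.5],[0,0,0]],[75,[0,0,0],[0,0,0]],[75,[0,0,50],[0,0,0]],[75,[0,0,80],[0,0,0]],[75,[0,0,80],[0,0,0]]]'
```

```text
time: 32.55
ee_pos: [0.4378, 0.0093, 0.1277]
tcp_rot: [179.6, -0.0, 93.2]
wrist_force: [0.9, -0.0, -0.2]
opening: 0.064
```

```bash
python3 -m pendant '[[90,[36,27,0],[0,0,10]],[90,[72,54,0],[0,0,20]],[90,[108,80,0],[0,0,30]],[90,[144,107,0],[0,0,40]],[90,[179,133,-20],[0,0,42]],[90,[179,133,-65],[0,0,42]],[90,[179,133,-65],[0,0,42]],[90,[179,133,-65],[0,0,42]],[90,[179,133,-65],[0,0,42]]]'
```

```text
time: 33.67
ee_pos: [0.6176, 0.1422, 0.065]
tcp_rot: [179.5, 0.1, 135.2]
wrist_force: [-1.0, -0.6, 0.1]
opening: 0.0771
```

Run:
```python
from h import *
c=camera('side')
cv2.imwrite('pics/g6.png',cv2.resize(cv2.cvtColor(c['img'][190:310,220:380],cv2.COLOR_RGB2BGR),None,fx=4,fy=4))
for nm,c in (('side',c),('top',camera('top'))):
  for n in ('tin','oil_can','mat_1'): print(n,nm,[(np.round(d['position'],3).tolist(),round(d['confidence'],2)) for d in pinpoint(c,n)])
```

```text
tin side [([0.728, 0.146, -0.001], 0.92), ([0.72, 0.25, -0.007], 0.68), ([0.614, 0.148, 0.003], 0.56)]
oil_can side [([0.436, 0.006, 0.003], 0.72), ([0.442, -0.251, 0.005], 0.44)]
mat_1 side [([0.432, 0.006, -0.0], 0.6), ([0.426, 0.518, 0.001], 0.31)]
tin top []
oil_can top [([0.42, 0.265, 0.011], 0.66), ([0.434, 0.009, 0.004], 0.55)]
mat_1 top [([0.442, -0.257, -0.001], 0.91)]
```

View pics/g6.png

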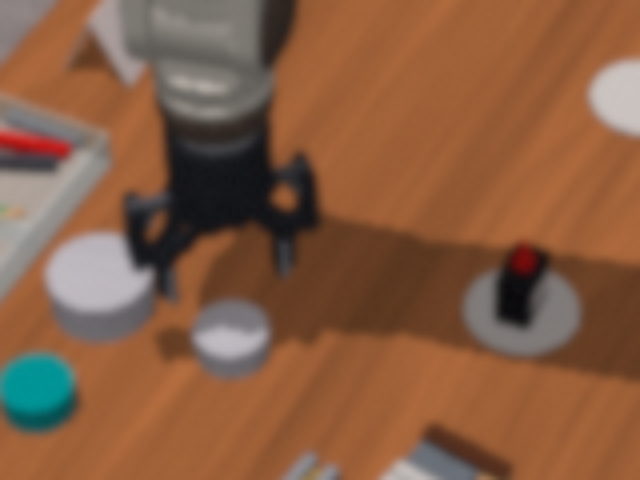

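The can stands centred on the left coaster, and the small tin is below the open jaws.

```bash
python3 -m pendant '[[90,[-1,1,-40],[0,0,0]],[90,[-1,1,-57],[0,0,0]],[90,[-1,1,-61],[0,0,0]],[90,[-1,1,-61],[0,0,0]],[0,[-1,1,-61],[0,0,0]],[0,[-1,1,-61],[0,0,0]],[0,[-1,1,-61],[0,0,0]],[0,[-1,1,-61],[0,0,0]],[0,[-1,1,-61],[0,0,0]],[0,[-1,1,-61],[0,0,0]],[0,[-1,1,-30],[0,0,0]],[0,[-1,1,20],[0,0,0]],[0,[-1,1,70],[0,0,0]],[0,[-1,1,70],[0,0,0]],[0,[-1,1,70],[0,0,0]]]' 30
```

```text
time: 35.95
ee_pos: [0.6157, 0.1433, 0.1324]
tcp_rot: [179.6, -0.0, 135.2]
wrist_force: [-0.6, 0.6, -1.2]
opening: 0.0554
```

```bash
python3 -m pendant '[[0,[-22,-49,0],[0,0,0]],[0,[-44,-99,0],[0,0,0]],[0,[-66,-148,0],[0,0,0]],[0,[-88,-197,0],[0,0,0]],[0,[-110,-247,0],[0,0,0]],[0,[-132,-296,0],[0,0,0]],[0,[-154,-346,0],[0,0,0]],[0,[-175,-395,0],[0,0,0]],[0,[-175,-395,-50],[0,0,0]],[0,[-175,-395,-87],[0,0,0]],[0,[-175,-395,-87],[0,0,0]],[0,[-175,-395,-87],[0,0,0]],[0,[-175,-395,-87],[0,0,0]]]'
```

```text
time: 37.58
ee_pos: [0.4416, -0.252, 0.047]
tcp_rot: [179.6, 0.1, 135.2]
wrist_force: [0.5, -0.5, -1.1]
opening: 0.0549
```

Run:
```python
from h import *
c=camera('side')
cv2.imwrite('pics/g7.png',cv2.resize(cv2.cvtColor(c['img'][130:250,300:460],cv2.COLOR_RGB2BGR),None,fx=4,fy=4))
```

```text
(no output)
```

View pics/g7.png

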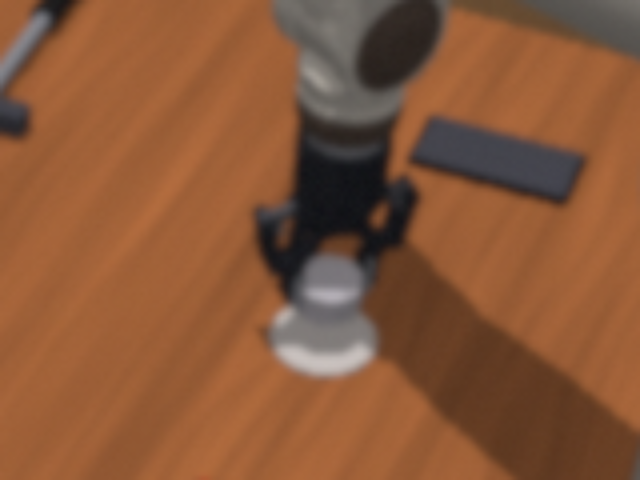

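The tin is level above the right coaster. I'll lower, release and retreat.

```bash
python3 -m pendant '[[0,[0,0,-22],[0,0,0]],[0,[0,0,-34],[0,0,0]],[0,[0,0,-37.5],[0,0,0]],[0,[0,0,-38],[0,0,0]],[0,[0,0,-38],[0,0,0]],[95,[0,0,-38],[0,0,0]],[95,[0,0,-38],[0,0,0]],[95,[0,0,-38],[0,0,0]],[95,[0,0,-38],[0,0,0]],[95,[0,0,0],[0,0,0]],[95,[0,0,60],[0,0,0]],[95,[0,0,120],[0,0,0]],[95,[-50,-50,150],[0,0,0]],[95,[-100,-100,170],[0,0,0]],[95,[-150,-150,180],[0,0,0]],[95,[-190,-200,180],[0,0,0]],[95,[-210,-250,180],[0,0,0]],[95,[-210,-250,180],[0,0,0]],[95,[-210,-250,180],[0,0,0]],[95,[-210,-250,180],[0,0,0]]]'
```

```text
time: 40.12
ee_pos: [0.2319, -0.5015, 0.2268]
tcp_rot: [179.6, 0.1, 135.2]
wrist_force: [-0.2, 0.2, 0.1]
opening: 0.0809
```

Run:
```python
from h import *
t=camera('top');s=camera('side'); save(t,'t9.png'); save(s,'s9.png')
for nm,z in dict(oilstone=.039,flattener=.055,oil_can=.054,tin=.032,guide=.02,base=.014,mat_1=.004).items():
    print(nm,[(rect(t,d['region'],z),round(d['confidence'],2)) for d in regions_of(t,nm) if d['region'].sum()>50])
    for c in (t,s): print('   ',[(np.round(d['position'],3).tolist(),round(d['confidence'],2)) for d in pinpoint(c,nm)])
for n in('mug','phone'): print(n,[np.round(d['position'],3).tolist() for c in (t,s) for d in pinpoint(c,n)])
```

```text
oilstone [((422, 261, 155, 52, 80.2), 0.63)]
    [([0.424, 0.263, 0.016], 0.88), ([0.504, 0.247, 0.0], 0.15)]
    [([0.42, 0.258, 0.014], 0.93)]
flattener [((423, 262, 82, 41, 81.1), 0.71), ((433, 12, 50, 35, 89.2), 0.52)]
    [([0.421, 0.264, 0.037], 0.84), ([0.421, 0.265, 0.01], 0.68), ([0.423, 0.514, 0.003], 0.65)]
    [([0.423, 0.259, 0.041], 0.94)]
oil_can [((435, 11, 42, 32, 89.2), 0.52)]
    [([0.434, 0.009, 0.003], 0.71)]
    [([0.438, 0.008, 0.002], 0.5)]
tin [((713, 254, 62, 55, 0.5), 0.86), ((440, -248, 56, 55, -2.2), 0.7), ((724, 148, 86, 78, 0.2), 0.62)]
    [([0.441, -0.257, 0.004], 0.88), ([0.728, 0.144, -0.001], 0.61), ([0.717, 0.257, -0.001], 0.55)]
    [([0.72, 0.25, -0.004], 0.88), ([0.725, 0.145, -0.002], 0.8), ([0.44, -0.252, 0.009], 0.59), ([0.425, 0.518, 0.002], 0.54)]
guide [((499, 249, 61, 33, 82.0), 0.56), ((439, -250, 87, 84, 89.2), 0.47)]
    [([0.503, 0.251, 0.002], 0.78)]
    [([0.419, 0.259, 0.013], 0.49)]
base [((423, 262, 211, 73, 81.4), 0.96)]
    [([0.421, 0.26, 0.003], 0.67)]
    [([0.426, 0.259, -0.002], 0.7)]
mat_1 [((436, 12, 87, 84, 44.1), 0.86), ((441, -252, 88, 85, 89.2), 0.72), ((442, -252, 57, 56, -2.2), 0.42)]
    [([0.434, 0.008, 0.0], 0.79), ([0.443, -0.251, 0.003], 0.76)]
    [([0.442, -0.251, 0.005], 0.76), ([0.434, 0.007, -0.002], 0.69)]
mug [[0.421, 0.518, 0.002], [0.427, 0.52, 0.001]]
phone [[0.392, -0.539, 0.003], [0.442, -0.257, 0.005], [0.387, -0.538, -0.002], [0.427, 0.262, -0.002]]
```

View pics/t9.png

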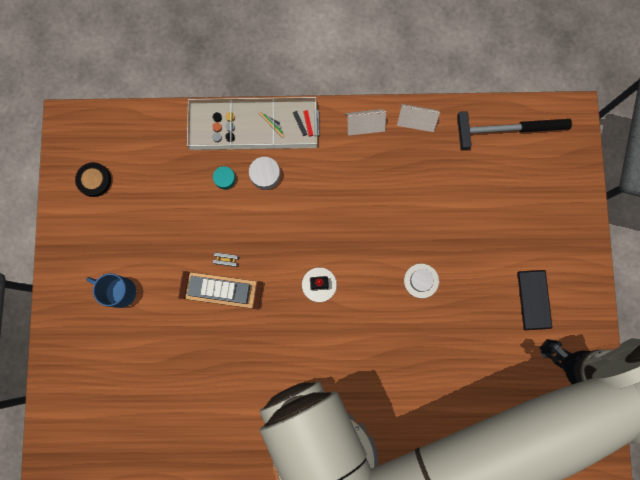

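View pics/s9.png

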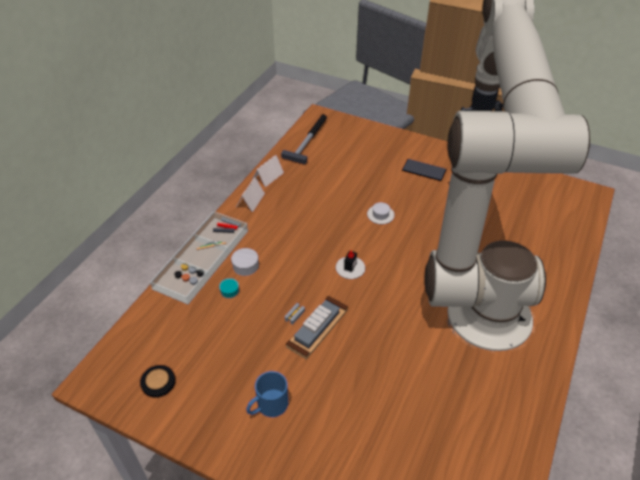

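Both views show everything in place:
- Stack on the base at px (219,289), with the guide behind it at (226,260).
- Can on the left coaster at (319,284), tin on the right one at (422,281).
- Mug, phone and decoys unmoved, and the arm clear.

I'm handing in.

```bash
python3 -c "
from workcell import *
print(job_done())"
```

```text
the job is handed in; nothing more can be done
None
```

The sharpening station is set up and handed in, after about 40 s on the robot's clock of the 131 s allowed. `job_done()` gives no verdict, so these are my own last camera checks:

| Item | Result |
|---|---|
| Oilstone on base | within about 2 mm and 1.2° of the base |
| Flattener on oilstone | within about 1–2 mm and 1° |
| Guide behind base | about 77–80 mm from the base's centre (gap about 28–31 mm), within about 3 mm of its middle, under 1° off parallel |
| Oil can on left coaster | within about 5 mm of centre, upright |
| Tin (small plain one) on right coaster | within about 6 mm of centre, lid up |
| Mug and phone | within camera error of where they started |

- **Disagreements:** the networks gave a few stray readings, such as a "guide" on a coaster and a "phone" on the base. I set these aside after comparing them with the pictures.
- **Snag on the way:** joint 6 reached its range limit while approaching the flattener. The arm stopped short without touching anything, and I turned the tool half a turn the other way to continue.

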